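Bring the shaft without its bearing to the loading place and point it out

TASK

One of the four worm-wheel shafts on the round index table still lacks its upper bearing: push the table round with the fingertips, by its star handle or rim, until that shaft stands at the loading place next to the index block. Then show the fitter what is missing: point at the bare upper end of that shaft from about 3 cm above it and hold for two seconds, and after that point in the same way, for two seconds, at the loose ball bearing on the bench that belongs on it. Do not touch any of the shafts or the bearing, and leave the other parts and tools where they lie.

Things in the scene. Friction and masses are not known exactly. Their poses are not given: they have to be found in the camera images.
- loading_place (a point): Loading place of the index table, on the dial's top surface (z = 0.040), 70 mm from the table's axis, on the side of the index block: a grey block 22 x 36 mm and 50 mm high with a spring plunger, fixed on the table's base outside the rim of the dial, at 128 to 150 mm from the axis (the plunger's knob reaches 158 mm), roughly on the robot's side. A shaft is there when its axis is within about 1 cm of this point, seen from above. The base never moves during a run.
- dial (a joint): Turn of the dial in rad, 0 at the start of a run, growing counter-clockwise seen from above. The dial is a round aluminium plate, 236 mm across, its top 40 mm above the bench, with four nests (rings 9 mm high) at 70 mm from the axis and 90 degrees apart. It turns freely both ways against a light friction of about 0.15 N m, has no click stops and stays where it is left. The index bushes in its rim stand at the nests.
- dial_centre (a point): Point on the vertical axis of the dial, at the height of the spokes (z = 0.172). The centre column is 26 mm thick, its hub 42 mm across with its top at z = 0.189. A shelf with blue bins overhangs the bench behind the table, from about x = 0.70 on; there is room for the hand on the robot's side of the axis.
- knob_1 (a point): Centre of a black ball knob, 25 mm across, on the end of one of the four level spokes (10 mm thick) of the star handle, 100 mm from the dial's axis, at z = 0.172. The spokes stand half-way between the nests, above all the shafts, and turn with the dial.
- knob_2 (a point): Centre of a black ball knob, 25 mm across, on the end of one of the four level spokes (10 mm thick) of the star handle, 100 mm from the dial's axis, at z = 0.172. The spokes stand half-way between the nests, above all the shafts, and turn with the dial.
- knob_3 (a point): Centre of a black ball knob, 25 mm across, on the end of one of the four level spokes (10 mm thick) of the star handle, 100 mm from the dial's axis, at z = 0.172. The spokes stand half-way between the nests, above all the shafts, and turn with the dial.
- knob_4 (a point): Centre of a black ball knob, 25 mm across, on the end of one of the four level spokes (10 mm thick) of the star handle, 100 mm from the dial's axis, at z = 0.172. The spokes stand half-way between the nests, above all the shafts, and turn with the dial.
- shaft_bare: The worm-wheel shaft that lacks its upper bearing: an upright steel shaft 116 mm high with a bronze gear 79 mm across at 34 to 54 mm, a ball bearing (62 mm across) only at its foot, and a bare, narrower upper end. Origin: centre of its underside. It stands loose in a nest of the dial (which nest varies; it starts 17 to 142 degrees away from the loading place, to either side); its top is at z = 0.156.
- bare_end (a point): Centre of the top face of the bare upper end of that shaft; z up. This is what is pointed at first.
- shaft_full_1: A complete worm-wheel shaft, 97 mm high, with the same gear and a ball bearing (62 mm across) at its foot and another near its top. Origin: centre of its underside. It stands loose in a nest of the dial; its top is at z = 0.137.
- shaft_full_2: A complete worm-wheel shaft, 97 mm high, with the same gear and a ball bearing (62 mm across) at its foot and another near its top. Origin: centre of its underside. It stands loose in a nest of the dial; its top is at z = 0.137.
- shaft_full_3: A complete worm-wheel shaft, 97 mm high, with the same gear and a ball bearing (62 mm across) at its foot and another near its top. Origin: centre of its underside. It stands loose in a nest of the dial; its top is at z = 0.137.
- bearing_top (a point): Centre of the upper face of the loose ball bearing (steel ring 62 mm outside, 30 mm bore, 16 mm high) that lies flat on the bench in front of or beside the grey circlip case (which is 200 x 130 mm and 56 mm high); z up. The seal and the tape roll lie near it, any of the three in any of the three places, about 0.12 m apart. This is what is pointed at last.
- oil_seal: Black rubber oil seal, 50 mm across, 9 mm high, flat on the bench. Origin: centre of its underside.
- tape_roll: Roll of masking tape, 98 mm across, 24 mm high, flat on the bench. Origin: centre of its underside.
- pliers: Circlip pliers with red handles, 166 x 52 x 12 mm, flat on the bench. Leave alone.
- spanner: Combination spanner, 191 x 32 x 9 mm, flat on the bench. Leave alone.
- hex_key: Black hex key, 93 x 33 x 6 mm, flat on the bench. Leave alone.
- marker: Paint marker, 136 mm long, 16 mm thick, on the bench. Leave alone.
- thread_lock: Small red bottle, 35 mm thick, 109 mm high, upright on the bench. Leave alone.
- spare_bearing: The loose ball bearing itself; origin: centre of its underside. Not to be touched. An orange coiled air hose, which is solid, hangs over the front edge of the bench to the right of the robot, near x = 0.25, y = -0.2 at its lower end; keep the arm clear of it.

How it is judged:
By the outcome, as a careful person would: the job done as asked, in the order asked, and still so for the second after the job is handed in, with the robot touching nothing.
It also fails if it takes over 67 s, if anything falls off the work surface, if the arm or the gripper's body presses on something with over 40 N, if the wrist force passes 120 N, or if a joint passes its speed limit or range.

ROBOT

A 6-joint arm with a two-finger parallel gripper is mounted at the origin on a cart in front of the work surface, level with it; the furniture and walls round the work are solid. World frame = base frame: x ahead of the robot, y to its left, z up, the work surface at z = 0. Lengths are in m, angles in rad, forces in N, time in s.
With the tool pointing down it reaches from about 0.35 to 0.85 m from the base axis. Payload 8.1 kg.
Tool frame: the origin (TCP) lies on the mounting face of the last link; the fingertips stand 186 mm ahead of it and the grasp point (between the pads) lies 167 mm ahead of it; z points along the fingers, y is the line along which they close (so a half turn about z gives the same grasp; the last joint's range is limited). The gripper opens to 93 mm and grips with 3 to 60 N. Pads are 15 mm wide; open, the fingers measure 128 mm over their backs; the gripper's body (75 mm by 188 mm) begins 65 mm behind the grasp point.
Start: joints at [1.205, 0.13, 1.488, -0, 1.523, -0.085], TCP at [0.166, 0.577, 0.405] pointing down, gripper open.
Joint ranges: [-2.96, 2.96], [-0.89, 2.26], [0.02, 2.5], [-1.34, 4.48], [0, 2.73], [-2.66, 2.66]. Speed limits (rad/s): [2.39, 2.39, 2.79, 3.14, 3.14, 3.14].

INTERFACE

Orientations are given as a rotation vector (axis times angle).
In Python, from plant import * gives the robot as it stands. The module is installed in compiled form; this text tells all that it offers.
- The arm moves only by the tool arm_command, never from a script. Its argument "increments" is a list of rows, each a list of 6 numbers: the shift along the tool's x, y, z in units of 0.2 m (1.0 is 0.2 m), then the turn, a rotation vector about the tool's x, y, z in units of pi rad (1.0 is pi rad). A call has exactly 5 rows; each row is the pose to reach, as a shift and turn from the pose commanded when the call began, along the tool's axes at that moment, turning the shorter way round; what a row does not reach only later rows make up. A row lasts 1/8 s, in which the tool goes at most 62.5 mm and 10.7 degrees, less where a joint would pass 70% of its speed; a pose out of reach is approached as far as the arm can. A call with a number of a shift or a turn outside -1 to 1 is refused whole. A call with a gripper value outside its range is refused whole. "fingers" is the closure, from -1 (fully open) to 1 (shut), set as the call begins (left out, the last holds). The fingers move at their own pace and stop on an object; "force" is the grip in N (left out, the last holds). Time passes only in rows, so rows that repeat a pose let the fingers close, or fill a call up. It gives the time, the measured TCP pose, the force, the opening and the grip force at its end, in the units of the state.
- read_state(): the state, without advancing time (a new reading comes with each control period).
- read_camera(name): name is "side" or "top"; returns a dict with "image" (420x560x3 uint8, red, green, blue), "fx", "fy", "cx", "cy" (pixels), "T" (4x4, takes a point from camera to world coordinates). Camera axes: x right, y down, z forward; pixel columns grow to the right and rows downward; lengths in m; the calibration is good to about 2 mm. A picture is of the moment at which its call begins. There is no depth.
- close_job(): hands the job in; it is judged then, once.
The state is a dict: "t": time; "q": joint angles; "dq": joint speeds; "joint_torque": joint torques, N m; "tool_pos": TCP position; "orientation": TCP orientation; "force": force on the tool from outside, world axes, zero at the start; "wrist_torque": the same for the moment, N m; "opening": finger opening in m; "gripper_force": force on a finger pad.
Only numpy, scipy, OpenCV 4.12 (cv2) and the standard library are available. Lean on these libraries where they do the work, as an engineer would, in place of code of your own. Each camera call takes 0.05 s, during which the arm holds its last target. There are 200 camera calls.

## Working session

There is one attempt and no reset: what is moved stays moved. The work goes in short steps, Python scripts to look and compute and a tool call to move; the robot and the scene stay as the last step left them, time stands still between calls to the robot, and variables do not carry over. Pictures are saved under pics/ and viewed, at most 10 in all, crops included, and the job is handed in when it is done.

Besides the shell and the picture viewer there is one more tool, called after "Emit:" as name(argument=value, ...), one argument or row to a line, values as JSON. arm_command: Moves the arm, as the interface text tells. Shifts and turns lie within -1 to 1; 1 stands for 0.2 m of shift or pi rad of turn. Its arguments: {"type":"object","properties":{"increments":{"type":"array","items":{"type":"array","items":{"type":"number","minimum":-1,"maximum":1}}},"fingers":{"type":"number"},"force":{"type":"number"}},"required":["increments"]}

```bash
mkdir -p pics; cat > h.py <<'E'
from plant import *
import numpy as np, cv2
from scipy.spatial.transform import Rotation as R
def px(c,u,v,z):
    T=np.array(c["T"]);d=T[:3,:3]@np.array([(u-c["cx"])/c["fx"],(v-c["cy"])/c["fy"],1]);o=T[:3,3]
    return o+d*(z-o[2])/d[2]
def proj(c,p):
    T=np.array(c["T"]);q=T[:3,:3].T@(np.array(p)-T[:3,3]);return np.array([c["fx"]*q[0]/q[2]+c["cx"],c["fy"]*q[1]/q[2]+c["cy"]])
def inc(target,rv=None):
    "tool-frame increment to world TCP target from present measured pose"
    s=read_state();A=R.from_rotvec(s["orientation"])
    t=A.inv().apply(np.array(target)-s["tool_pos"])/0.2
    w=np.zeros(3) if rv is None else (A.inv()*R.from_rotvec(rv)).as_rotvec()/np.pi
    return np.round(np.r_[t,w],3)
def snap(n,f):
    c=read_camera(n);cv2.imwrite("pics/"+f,cv2.cvtColor(c["image"],cv2.COLOR_RGB2BGR));return c
E
python3 - <<'E'
from h import *
for n in("top","side"):
    c=snap(n,n+"0.png");print(n,c["fx"],c["cx"],c["cy"],np.round(c["T"],3).tolist())
s=read_state();print(s["t"],s["tool_pos"],s["orientation"],s["opening"]);print(R.from_rotvec(s["orientation"]).as_matrix().round(3))
E
```

```text
top 506.0038837665532 284.12653153424867 210.050419696592 [[-0.088, -0.973, 0.215, 0.226], [-0.996, 0.087, -0.015, 0.056], [-0.004, -0.215, -0.977, 1.493], [0.0, 0.0, 0.0, 1.0]]
side 404.78585102045764 273.761318466352 210.47413190839558 [[0.952, -0.175, 0.25, 0.191], [-0.305, -0.531, 0.79, -0.933], [-0.005, -0.829, -0.559, 0.796], [0.0, 0.0, 0.0, 1.0]]
0.1 [0.16619082 0.57631221 0.40380741] [-4.39602855e-01 -3.11031208e+00  2.52055191e-03] 0.09290818275722912
[[-0.961  0.277 -0.001]
 [ 0.277  0.961 -0.002]
 [ 0.    -0.002 -1.   ]]
```

View pics/top0.png

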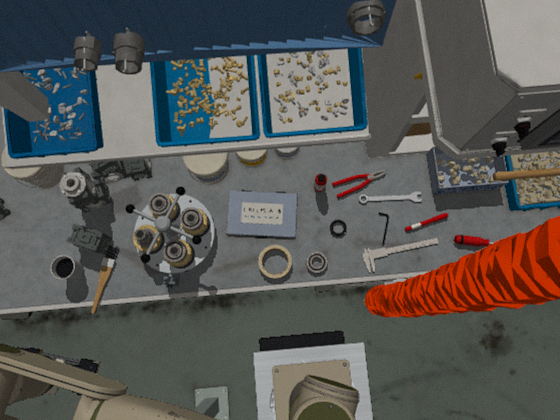

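View pics/side0.png

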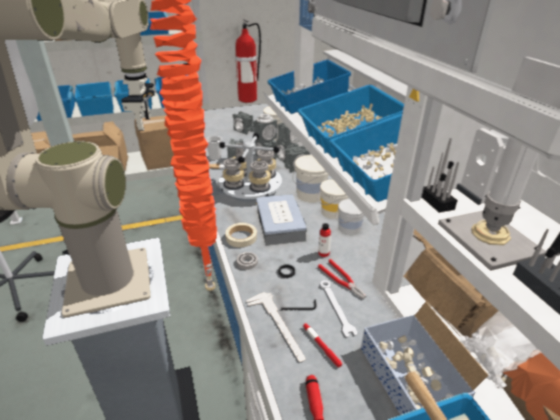

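The top view shows the dial near (173,228), the bearing near (317,263), the tape roll at (275,262) and the seal at (338,228). The index block is near (169,278). I'll enlarge the dial next.

```bash
python3 - <<'E'
import cv2
a=cv2.imread("pics/top0.png")[175:300,105:240];b=cv2.imread("pics/top0.png")[240:285,290:345]
cv2.imwrite("pics/c0.png",cv2.resize(a,None,fx=4.4,fy=4.4,interpolation=cv2.INTER_CUBIC))
from h import *
c=read_camera("top")
print(px(c,317,263,.016),px(c,317,250,.016))
E
```

```text
[ 0.38523793 -0.048829    0.016     ] [ 0.42327263 -0.05272145  0.016     ]
```

View pics/c0.png

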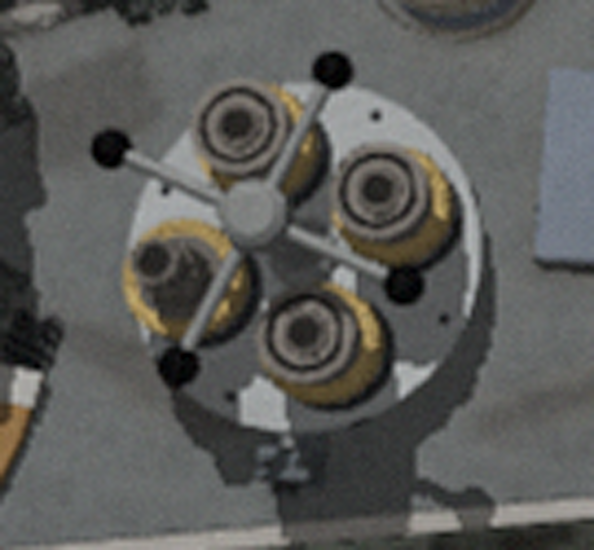

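The crop shows the bare shaft's top at (155,258), the hub at (252,213), knobs at (332,70), (111,148), (404,285) and (179,367), and the index block around (283,462).

```bash
cat > m.py <<'E'
from h import *
c=read_camera("top")
def P(u,v,z): return px(c,105+(u+.5)/4.4-.5,175+(v+.5)/4.4-.5,z)
K=[P(*k,.172) for k in((332,70),(111,148),(179,367),(404,285))]
C=np.mean(K,0);print("C",C,"hub",P(252,213,.189))
ang=lambda p:np.degrees(np.arctan2(p[1]-C[1],p[0]-C[0]))
for k in K:print("knob",k.round(3),np.hypot(*(k-C)[:2]).round(3),ang(k))
b=P(155,258,.156);print("bare",b,np.hypot(*(b-C)[:2]),ang(b))
for z in(.04,.05):
  i=P(283,462,z);print("block",i,np.hypot(*(i-C)[:2]),ang(i))
for u,v in((241,124),(379,190),(304,332)):
  p=P(u,v,.137);print("full",p.round(3),np.hypot(*(p-C)[:2]).round(3),ang(p))
E
python3 m.py
python3 - <<'E'
import cv2
a=cv2.imread("pics/top0.png")[255:300,140:200];b=cv2.imread("pics/top0.png")[240:285,290:350]
s=cv2.imread("pics/side0.png")[130:210,190:300]
f=lambda i,k:cv2.resize(i,None,fx=k,fy=k,interpolation=cv2.INTER_CUBIC)
import numpy as np
t=np.hstack([f(a,6),f(b,6)]);cv2.imwrite("pics/c1.png",t)
cv2.imwrite("pics/c2.png",f(s,7))
E
```

```text
C [0.50864818 0.35988455 0.172     ] hub [0.50719305 0.35861293 0.189     ]
knob [0.596 0.31  0.172] 0.1 -29.55425264545152
knob [0.559 0.447 0.172] 0.1 59.98648429323661
knob [0.421 0.409 0.172] 0.1 150.54056687147545
knob [0.459 0.273 0.172] 0.1 -119.9323324592504
bare [0.49158482 0.42621525 0.156     ] 0.06849029295586462 104.42635318546493
block [0.37272597 0.37900049 0.04      ] 0.13725984553833045 171.99449091875144
block [0.37171906 0.37678031 0.05      ] 0.13796756480227143 172.96579722468377
full [0.576 0.375 0.137] 0.069 13.081263742009867
full [0.526 0.291 0.137] 0.071 -75.81570840701878
full [0.441 0.342 0.137] 0.07 -164.7868672755252
```

View pics/c1.png

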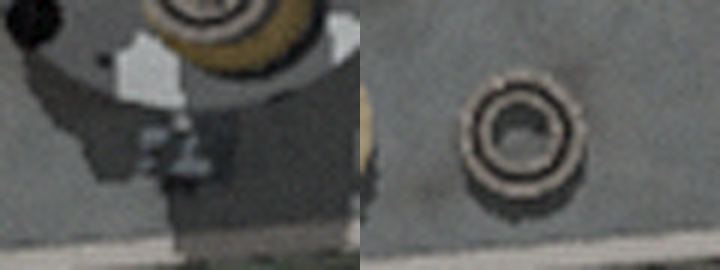

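The block's centre bears about 173°, and the nearest nest angle puts the bare shaft at 105°. The dial therefore needs about +68° counter-clockwise. I'll straddle the knob at 150.5° with half-open fingers and carry it round.

```bash
cat >> h.py <<'E'
C=np.array([.5085,.3597])
def dpose(th,z,r=.1):
    a=np.radians(th);y=np.array([np.sin(a),-np.cos(a),0]);zz=np.array([0,0,-1.]);x=np.cross(y,zz)
    return np.r_[C+r*np.array([np.cos(a),np.sin(a)]),z],R.from_matrix(np.c_[x,y,zz]).as_rotvec()
E
python3 - <<'E'
from h import *
p,r=dpose(150.5,.404);print(p,inc(p,r))
E
```

```text
[0.42146443 0.40894236 0.404     ] [-1.458e+00 -4.510e-01  1.000e-03 -0.000e+00  0.000e+00  7.500e-02]
```

Emit:
arm_command(
  increments=[
    [-0.24,-0.075,0,0,0,0.015],
    [-0.48,-0.15,0,0,0,0.03],
    [-0.72,-0.225,0,0,0,0.05],
    [-0.96,-0.3,0,0,0,0.075],
    [-0.96,-0.3,0,0,0,0.075],
  ],
  fingers=0.14,
)

```text
t: 0.82
tool_pos: [0.3367, 0.4637, 0.4045]
orientation: [0.81, 3.035, -0.001]
force: [-1.0, 0.9, 0.1]
opening: 0.0475
gripper_force: 0.0
```

```bash
python3 - <<'E'
from h import *
p,r=dpose(150.5,.404);print(p,inc(p,r));p,r=dpose(150.5,.346);print(inc(p,r),read_state()["opening"])
E
```

```text
[0.42146443 0.40894236 0.404     ] [-0.504 -0.026  0.003 -0.     0.    -0.002]
[-0.504 -0.026  0.293 -0.     0.    -0.002] 0.04745799861826436
```

Emit:
arm_command(
  increments=[
    [-0.2,-0.01,0,0,0,0],
    [-0.4,-0.02,0,0,0,0],
    [-0.504,-0.026,0,0,0,-0.002],
    [-0.504,-0.026,0,0,0,-0.002],
    [-0.504,-0.026,0,0,0,-0.002],
  ],
)

```text
t: 1.45
tool_pos: [0.4183, 0.4121, 0.4045]
orientation: [-0.791, -3.04, 0.0]
force: [-0.2, 0.4, 0.3]
opening: 0.0401
gripper_force: 0.0
```

```bash
python3 - <<'E'
from h import *
p,r=dpose(150.5,.346);print(inc(p,r),read_state()["opening"])
c=snap("top","top1.png")
cv2.imwrite("pics/c3.png",cv2.resize(c["image"][175:300,105:240,::-1],None,fx=4.4,fy=4.4,interpolation=cv2.INTER_CUBIC))
for s in(-1,1):
    y=R.from_rotvec(r).as_matrix()[:,1]
    q=proj(c,np.r_[p[:2],.218]+s*.02*y);print((q-[105,175])*4.4)
E
```

```text
[-0.022 -0.006  0.293 -0.    -0.     0.002] 0.040148826565641005
[186.94092819 369.29254107]
[125.52206337 340.67275532]
```

View pics/c3.png

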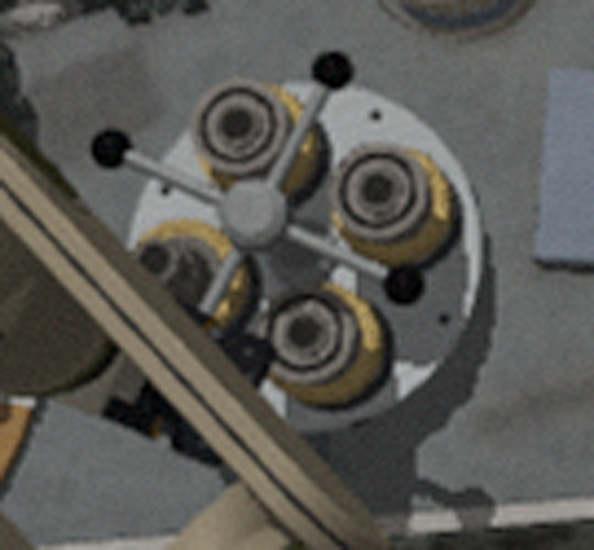

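The picture shows the hand over the knob, with the dial unmoved. I'll descend a little, let it settle and recompute.

Emit:
arm_command(
  increments=[
    [0,0,0.05,0,0,0],
    [0,0,0.1,0,0,0],
    [0,0,0.1,0,0,0],
    [0,0,0.1,0,0,0],
    [0,0,0.1,0,0,0],
  ],
)

```text
t: 2.12
tool_pos: [0.4193, 0.4114, 0.3852]
orientation: [0.793, 3.04, 0.001]
force: [-0.0, 0.2, 0.3]
opening: 0.0397
gripper_force: 0.0
```

```bash
python3 - <<'E'
from h import *
p,r=dpose(150.5,.346);print(inc(p,r),read_state()["opening"])
E
```

```text
[-0.015 -0.006  0.196  0.     0.     0.001] 0.03965083997838075
```

Emit:
arm_command(
  increments=[
    [-0.015,-0.006,0.05,0,0,0],
    [-0.015,-0.006,0.1,0,0,0],
    [-0.015,-0.006,0.15,0,0,0],
    [-0.015,-0.006,0.196,0,0,0],
    [-0.015,-0.006,0.196,0,0,0],
  ],
)

```text
t: 2.75
tool_pos: [0.4209, 0.4086, 0.3441]
orientation: [-0.792, -3.039, 0.003]
force: [-0.1, -0.9, -0.3]
opening: 0.04
gripper_force: 0.0
```

```bash
cat > arc.py <<'E'
from h import *
import sys
s=read_state();print(s["tool_pos"],s["force"])
for th in map(float,sys.argv[1:]):
    p,r=dpose(th,.346);print(inc(p,r).tolist())
E
python3 arc.py 152 155 159 163.5 168
```

```text
[0.42090808 0.40863474 0.34414125] [-0.13585262 -0.87986458 -0.26865306]
[-0.002, -0.01, -0.009, -0.001, -0.0, -0.007]
[-0.003, -0.037, -0.009, -0.001, -0.0, -0.023]
[-0.007, -0.071, -0.009, -0.001, -0.0, -0.046]
[-0.014, -0.11, -0.009, -0.001, -0.0, -0.071]
[-0.024, -0.148, -0.009, -0.001, -0.0, -0.096]
```

Emit:
arm_command(
  increments=[
    [-0.002,-0.01,-0.009,0,0,-0.007],
    [-0.003,-0.037,-0.009,0,0,-0.023],
    [-0.007,-0.071,-0.009,0,0,-0.046],
    [-0.014,-0.11,-0.009,0,0,-0.071],
    [-0.024,-0.148,-0.009,0,0,-0.096],
  ],
)

```text
t: 3.38
tool_pos: [0.4111, 0.3807, 0.3483]
orientation: [0.321, 3.124, 0.003]
force: [1.6, 0.9, -0.7]
opening: 0.0398
gripper_force: 0.8
```

```bash
python3 arc.py 172.5 177 181.5 186 190
```

```text
[0.41112246 0.38070898 0.34834054] [ 1.5840609   0.89621598 -0.71050124]
[0.001, -0.041, 0.012, 0.001, 0.0, -0.024]
[-0.004, -0.08, 0.012, 0.001, 0.0, -0.049]
[-0.011, -0.118, 0.012, 0.001, 0.0, -0.074]
[-0.022, -0.156, 0.011, 0.0, 0.0, -0.099]
[-0.034, -0.189, 0.011, 0.0, 0.001, -0.121]
```

Emit:
arm_command(
  increments=[
    [0,-0.041,0.005,0,0,-0.024],
    [-0.004,-0.08,0.005,0,0,-0.049],
    [-0.011,-0.118,0.005,0,0,-0.074],
    [-0.022,-0.156,0.005,0,0,-0.099],
    [-0.034,-0.189,0.005,0,0,-0.121],
  ],
)

```text
t: 4.0
tool_pos: [0.41, 0.3424, 0.3476]
orientation: [-0.274, 3.128, 0.003]
force: [0.1, 2.0, 1.0]
opening: 0.0401
gripper_force: 0.8
```

```bash
python3 arc.py 194.5 199 203.5 207 210
```

```text
[0.41004672 0.34235597 0.3476459 ] [0.07617915 1.99498353 1.04158895]
[-0.001, -0.039, 0.008, 0.0, 0.001, -0.025]
[-0.006, -0.078, 0.008, 0.0, 0.001, -0.05]
[-0.014, -0.117, 0.008, 0.0, 0.001, -0.075]
[-0.022, -0.146, 0.008, 0.0, 0.001, -0.094]
[-0.03, -0.171, 0.008, 0.0, 0.001, -0.111]
```

Emit:
arm_command(
  increments=[
    [-0.001,-0.039,0.006,0,0,-0.025],
    [-0.006,-0.078,0.006,0,0,-0.05],
    [-0.014,-0.117,0.006,0,0,-0.075],
    [-0.022,-0.146,0.006,0,0,-0.094],
    [-0.03,-0.171,0.006,0,0,-0.111],
  ],
)

```text
t: 4.62
tool_pos: [0.4218, 0.3097, 0.3464]
orientation: [-0.812, 3.033, 0.002]
force: [-0.9, 1.6, -0.4]
opening: 0.04
gripper_force: 0.8
```

```bash
python3 arc.py 214 217 219.5 221 222.5; python3 - <<'E'
from h import *
c=snap("top","top2.png")
cv2.imwrite("pics/c4.png",cv2.resize(c["image"][175:300,105:240,::-1],None,fx=4.4,fy=4.4,interpolation=cv2.INTER_CUBIC))
E
```

```text
[0.42183659 0.30973275 0.34640931] [-0.85085938  1.62526611 -0.44300261]
[-0.001, -0.035, 0.002, 0.0, 0.001, -0.022]
[-0.004, -0.061, 0.002, 0.0, 0.001, -0.039]
[-0.007, -0.083, 0.002, 0.0, 0.001, -0.053]
[-0.009, -0.096, 0.002, 0.0, 0.001, -0.061]
[-0.012, -0.109, 0.002, 0.0, 0.001, -0.07]
```

View pics/c4.png

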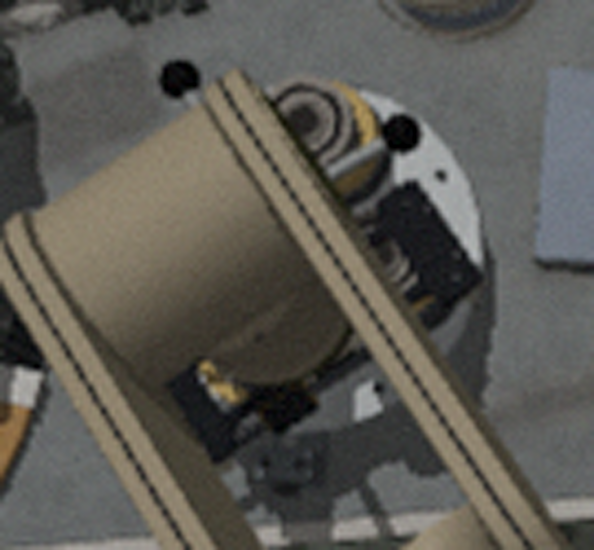

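The knobs now show at (181,78) and (402,132). I'll work out their angles.

```bash
python3 - <<'E'
from h import *
c=read_camera("top")
for u,v in((181,78),(402,132)):
    p=px(c,105+(u+.5)/4.4-.5,175+(v+.5)/4.4-.5,.172)[:2]-C;print(np.hypot(*p),np.degrees(np.arctan2(p[1],p[0])))
s=read_state();p=s["tool_pos"][:2]-C;print(np.degrees(np.arctan2(p[1],p[0])),s["force"],s["dq"].round(3))
E
python3 arc.py 214 217 219.5 221 222.5
```

```text
0.10034177970003472 25.512249688064404
0.1005338080268916 -63.68617086424588
-149.86501481190646 [ 1.08903872 -0.24528184  0.54900288] [ 0.008  0.006  0.001 -0.     0.     0.066]
[0.42188064 0.30941782 0.34611196] [ 1.08903872 -0.24528184  0.54900288]
[-0.002, -0.034, 0.001, -0.0, 0.001, -0.023]
[-0.005, -0.06, 0.001, -0.0, 0.001, -0.04]
[-0.008, -0.081, 0.001, -0.0, 0.001, -0.053]
[-0.01, -0.094, 0.001, -0.0, 0.001, -0.062]
[-0.013, -0.107, 0.001, -0.0, 0.001, -0.07]
```

Emit:
arm_command(
  increments=[
    [-0.002,-0.034,0,0,0,-0.023],
    [-0.005,-0.06,0,0,0,-0.04],
    [-0.008,-0.081,0,0,0,-0.053],
    [-0.01,-0.094,0,0,0,-0.062],
    [-0.012,-0.105,0,0,0,-0.069],
  ],
)

```text
t: 5.35
tool_pos: [0.4341, 0.2927, 0.3455]
orientation: [-1.133, 2.93, 0.001]
force: [-0.8, 1.1, 0.6]
opening: 0.0397
gripper_force: 0.8
```

Emit:
arm_command(
  increments=[
    [0,0,0,0,0,0],
    [0,0.013,0,0,0,0],
    [0,0.025,0,0,0,0],
    [0,0.037,0,0,0,0],
    [0,0.037,0,0,0,0],
  ],
)

```text
t: 5.98
tool_pos: [0.4289, 0.2983, 0.3451]
orientation: [1.132, -2.93, -0.0]
force: [0.1, 0.1, 1.0]
opening: 0.04
gripper_force: 0.0
```

Emit:
arm_command(
  increments=[
    [0,0,0,0,0,0],
    [0,0,-0.1,0,0,0],
    [0,0,-0.2,0,0,0],
    [0,0,-0.35,0,0,0],
    [0,0,-0.5,0,0,0],
  ],
)

```text
t: 6.6
tool_pos: [0.4291, 0.298, 0.4468]
orientation: [-1.131, 2.93, 0.0]
force: [0.4, 0.4, 0.4]
opening: 0.0399
gripper_force: 0.0
```

```bash
python3 - <<'E'
from h import *
# retreat sideways toward robot-right, high
s=read_state();print(s["tool_pos"],s["force"]);print(inc([.40,.16,.45]))
E
```

```text
[0.42908466 0.29800245 0.44680985] [0.44374378 0.36742198 0.35245578]
[ 0.571 -0.413 -0.016  0.     0.     0.   ]
```

Move aside, close the fingers for pointing, and check.

Emit:
arm_command(
  increments=[
    [0.19,-0.14,0,0,0,0],
    [0.38,-0.28,0,0,0,0],
    [0.57,-0.41,0,0,0,0],
    [0.57,-0.41,0,0,0,0],
    [0.57,-0.41,0,0,0,0],
  ],
  fingers=1,
)

```text
t: 7.22
tool_pos: [0.3999, 0.1608, 0.446]
orientation: [-1.13, 2.93, 0.0]
force: [-0.1, 0.5, 0.6]
opening: 0.0009
gripper_force: 0.0
```

```bash
python3 - <<'E'
from h import *
c=snap("top","top3.png")
print(read_state()["tool_pos"])
cv2.imwrite("pics/c5.png",cv2.resize(c["image"][175:300,105:240,::-1],None,fx=4.4,fy=4.4,interpolation=cv2.INTER_CUBIC))
E
```

```text
[0.39996957 0.16117617 0.44572371]
```

View pics/c5.png

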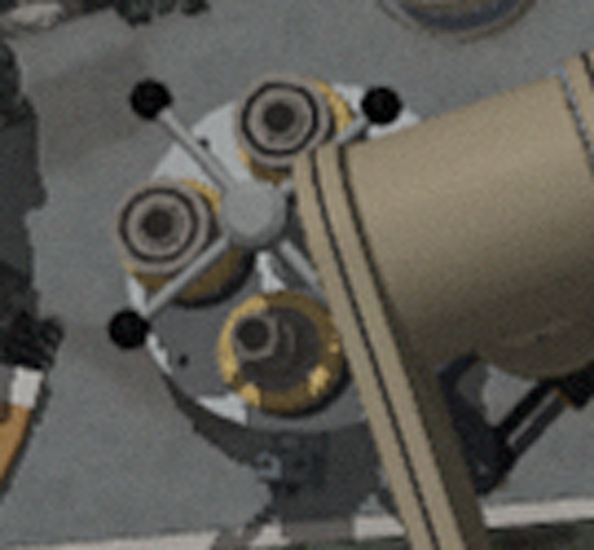

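The bare shaft's top is now at (256,336), and the index block spans roughly (258..322, 440..485).

```bash
python3 - <<'E'
from h import *
c=read_camera("top")
f=lambda u,v,z:px(c,105+(u+.5)/4.4-.5,175+(v+.5)/4.4-.5,z)
def show(n,p):
    d=p[:2]-C;print(n,p.round(4),np.hypot(*d).round(4),np.degrees(np.arctan2(d[1],d[0])).round(1))
for k in((150,100),(380,105),(128,330)):show("knob",f(*k,.172))
b=f(256,336,.156);show("bare",b)
for u in(258,283,290,322):show("blk",f(u,460,.05))
for a in(170,173,176,179):
    t=np.radians(a)
    for r in(.128,.15):
        for w in(-.018,.018):
            q=np.r_[C+r*np.array([np.cos(t),np.sin(t)])+w*np.array([-np.sin(t),np.cos(t)]),.05]
            print(a,r,w,((proj(c,q)-[104.5,174.5])*4.4).round())
im=c["image"][258:296,150:192,::-1]
cv2.imwrite("pics/c6.png",cv2.convertScaleAbs(cv2.resize(im,None,fx=14,fy=14,interpolation=cv2.INTER_CUBIC),alpha=1.8))
E
```

```text
knob [0.5868 0.4222 0.172 ] 0.1002 38.6
knob [0.5712 0.2821 0.172 ] 0.0997 -51.1
knob [0.4461 0.4391 0.172 ] 0.1009 128.2
bare [0.4383 0.3666 0.156 ] 0.0706 174.4
blk [0.3744 0.3928 0.05  ] 0.1381 166.1
blk [0.373  0.3767 0.05  ] 0.1366 172.8
blk [0.3726 0.3722 0.05  ] 0.1365 174.7
blk [0.3708 0.3517 0.05  ] 0.138 -176.7
170 0.128 -0.018 [247. 444.]
170 0.128 0.018 [303. 449.]
170 0.15 -0.018 [243. 478.]
170 0.15 0.018 [298. 483.]
173 0.128 -0.018 [257. 446.]
173 0.128 0.018 [313. 448.]
173 0.15 -0.018 [254. 481.]
173 0.15 0.018 [310. 482.]
176 0.128 -0.018 [268. 448.]
176 0.128 0.018 [323. 447.]
176 0.15 -0.018 [267. 482.]
176 0.15 0.018 [323. 481.]
179 0.128 -0.018 [278. 449.]
179 0.128 0.018 [334. 445.]
179 0.15 -0.018 [279. 483.]
179 0.15 0.018 [335. 479.]
```

View pics/c6.png

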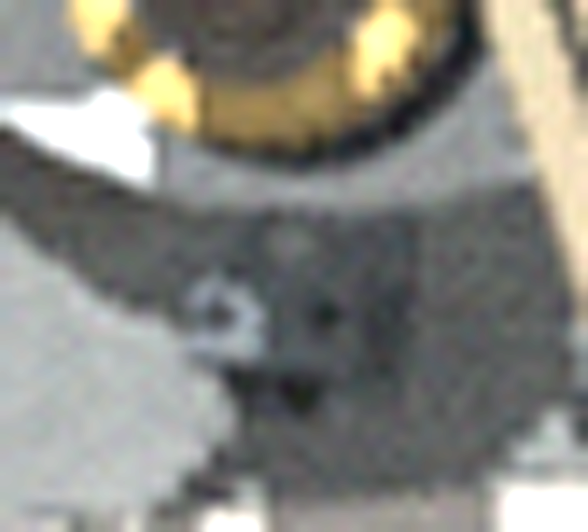

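The bare shaft stands at about 173.6°, and the block (screws at (218,315) and (325,315)) is at about 173°, so it is at the loading place. Next I point at the bare end.

```bash
python3 - <<'E'
from h import *
print(inc([.4387,.367,.446]))
E
```

```text
[-0.835  0.63  -0.002  0.     0.     0.   ]
```

Emit:
arm_command(
  increments=[
    [-0.17,0.13,0,0,0,0],
    [-0.34,0.26,0,0,0,0],
    [-0.5,0.38,0,0,0,0],
    [-0.67,0.5,0,0,0,0],
    [-0.83,0.63,0,0,0,0],
  ],
)

```text
t: 7.95
tool_pos: [0.4379, 0.3682, 0.4446]
orientation: [1.134, -2.929, 0.0]
force: [-0.4, -0.4, 0.5]
opening: 0.0002
gripper_force: 0.0
```

Emit:
arm_command(
  increments=[
    [0,0,0,0,0,0],
    [0,0,0.05,0,0,0],
    [0,0,0.1,0,0,0],
    [0,0,0.15,0,0,0],
    [0,0,0.15,0,0,0],
  ],
)

```text
t: 8.57
tool_pos: [0.4378, 0.3649, 0.4137]
orientation: [1.13, -2.929, 0.001]
force: [0.5, -0.5, 0.5]
opening: 0.0007
gripper_force: 0.0
```

```bash
python3 - <<'E'
from h import *
print(inc([.4387,.367,.372]),read_state()["opening"])
E
```

```text
[-0.011  0.005  0.209  0.     0.     0.   ] 0.0006677356378584317
```

Emit:
arm_command(
  increments=[
    [-0.005,0.005,0.05,0,0,0],
    [-0.01,0.005,0.1,0,0,0],
    [-0.01,0.005,0.15,0,0,0],
    [-0.01,0.005,0.205,0,0,0],
    [-0.01,0.005,0.205,0,0,0],
  ],
)

```text
t: 9.2
tool_pos: [0.4385, 0.3675, 0.3726]
orientation: [1.131, -2.928, 0.001]
force: [0.8, -0.3, 0.1]
opening: 0.0006
gripper_force: 0.0
```

Emit:
arm_command(
  increments=[
    [0,0,0,0,0,0],
    [0,0,0,0,0,0],
    [0,0,0,0,0,0],
    [0,0,0,0,0,0],
    [0,0,0,0,0,0],
  ],
)

```text
t: 9.82
tool_pos: [0.4388, 0.3677, 0.3743]
orientation: [-1.132, 2.93, 0.0]
force: [-1.0, -0.5, -1.0]
opening: 0.0002
gripper_force: 0.0
```

Emit:
arm_command(
  increments=[
    [0,0,0,0,0,0],
    [0,0,0,0,0,0],
    [0,0,0,0,0,0],
    [0,0,0,0,0,0],
    [0,0,0,0,0,0],
  ],
)

```text
t: 10.45
tool_pos: [0.4388, 0.3677, 0.3741]
orientation: [-1.132, 2.931, 0.0]
force: [-0.3, -1.4, -0.1]
opening: 0.0009
gripper_force: 0.0
```

Emit:
arm_command(
  increments=[
    [0,0,0,0,0,0],
    [0,0,0,0,0,0],
    [0,0,0,0,0,0],
    [0,0,0,0,0,0],
    [0,0,0,0,0,0],
  ],
)

```text
t: 11.08
tool_pos: [0.4388, 0.3677, 0.3741]
orientation: [-1.132, 2.931, 0.0]
force: [0.4, -0.0, -1.3]
opening: 0.0007
gripper_force: 0.0
```

Emit:
arm_command(
  increments=[
    [0,0,0,0,0,0],
    [0,0,0,0,0,0],
    [0,0,0,0,0,0],
    [0,0,0,0,0,0],
    [0,0,0,0,0,0],
  ],
)

```text
t: 11.7
tool_pos: [0.4388, 0.3677, 0.3741]
orientation: [1.132, -2.931, 0.0]
force: [-0.6, -0.1, 0.9]
opening: 0.0006
gripper_force: 0.0
```

Emit:
arm_command(
  increments=[
    [0,0,0,0,0,0],
    [0,0,0,0,0,0],
    [0,0,0,0,0,0],
    [0,0,0,0,0,0],
    [0,0,0,0,0,0],
  ],
)

```text
t: 12.32
tool_pos: [0.4388, 0.3677, 0.3741]
orientation: [-1.132, 2.931, 0.0]
force: [-0.1, 0.5, 0.5]
opening: 0.0001
gripper_force: 0.0
```

```bash
python3 - <<'E'
from h import *
c=snap("side","side1.png");s=read_state();print(s["tool_pos"],proj(c,[.4387,.367,.156]),proj(c,s["tool_pos"]-[0,0,.186]))
cv2.imwrite("pics/c7.png",cv2.resize(c["image"][130:210,190:300,::-1],None,fx=7,fy=7,interpolation=cv2.INTER_CUBIC))
E
```

```text
[0.43884061 0.36766102 0.37413232] [229.77919943 153.41769232] [229.17637561 145.07684644]
```

View pics/c7.png

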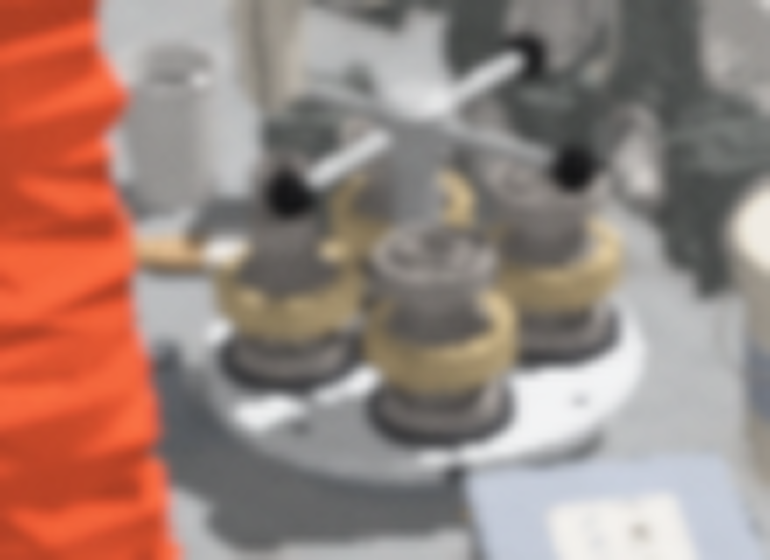

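The side view has the fingertips at about (275,105), just above the bare end at (278,165), and the hold was over 3 s. Now I lift and go to the bearing.

Emit:
arm_command(
  increments=[
    [0,0,-0.1,0,0,0],
    [0,0,-0.25,0,0,0],
    [0,0,-0.4,0,0,0],
    [0,0,-0.4,0,0,0],
    [0,0,-0.4,0,0,0],
  ],
)

```text
t: 13.0
tool_pos: [0.4388, 0.3677, 0.4542]
orientation: [-1.132, 2.93, 0.0]
force: [-0.3, 0.5, -0.1]
opening: 0.0007
gripper_force: 0.0
```

```bash
python3 - <<'E'
from h import *
print(inc([.389,-.049,.44]),read_state()["q"].round(2),[px(read_camera("top"),316.6,v,.016).round(4) for v in (261.5,262)])
E
```

```text
[ 1.585 -1.375  0.071  0.     0.     0.   ] [ 0.61  0.04  1.49 -0.    1.61 -1.7 ] [array([ 0.3897, -0.0481,  0.016 ]), array([ 0.3883, -0.048 ,  0.016 ])]
```

Emit:
arm_command(
  increments=[
    [0.18,-0.16,0,0,0,0],
    [0.36,-0.32,0,0,0,0],
    [0.54,-0.48,0,0,0,0],
    [0.72,-0.64,0,0,0,0],
    [0.9,-0.8,0,0,0,0],
  ],
)

```text
t: 13.72
tool_pos: [0.4124, 0.1268, 0.453]
orientation: [1.132, -2.929, -0.0]
force: [1.1, -1.2, 0.2]
opening: 0.0002
gripper_force: 0.0
```

Emit:
arm_command(
  increments=[
    [0.18,-0.16,0,0,0,0],
    [0.36,-0.32,0,0,0,0],
    [0.54,-0.45,0,0,0,0],
    [0.67,-0.56,0,0,0,0],
    [0.67,-0.56,0,0,0,0],
  ],
)

```text
t: 14.35
tool_pos: [0.3887, -0.0464, 0.4532]
orientation: [1.126, -2.931, -0.001]
force: [0.3, 0.6, 0.2]
opening: 0.0003
gripper_force: 0.0
```

```bash
python3 - <<'E'
from h import *
print(inc([.3885,-.0485,.232]),read_state()["q"].round(2))
E
```

```text
[ 0.006 -0.009  1.106  0.     0.     0.   ] [-0.25 -0.47  1.94 -0.    1.68 -2.55]
```

Emit:
arm_command(
  increments=[
    [0.006,-0.009,0.2,0,0,0.03],
    [0.006,-0.009,0.4,0,0,0.06],
    [0.006,-0.009,0.6,0,0,0.09],
    [0.006,-0.009,0.8,0,0,0.11],
    [0.006,-0.009,0.8,0,0,0.11],
  ],
)

```text
t: 14.98
tool_pos: [0.3878, -0.0456, 0.2906]
orientation: [0.612, -3.074, -0.006]
force: [0.0, -0.4, -0.0]
opening: 0.0005
gripper_force: 0.0
```

```bash
python3 - <<'E'
from h import *
print(inc([.3885,-.0485,.232]),read_state()["q"].round(2))
E
```

```text
[ 0.    -0.016  0.293  0.     0.     0.   ] [-0.25 -0.39  2.17  0.    1.36 -2.21]
```

Emit:
arm_command(
  increments=[
    [0,-0.01,0.07,0,0,0],
    [0,-0.015,0.14,0,0,0],
    [0,-0.015,0.21,0,0,0],
    [0,-0.015,0.27,0,0,0],
    [0,-0.015,0.27,0,0,0],
  ],
)

```text
t: 15.6
tool_pos: [0.39, -0.0496, 0.2389]
orientation: [0.611, -3.079, -0.002]
force: [-0.3, -0.1, -0.2]
opening: 0.0005
gripper_force: 0.0
```

```bash
python3 - <<'E'
from h import *
print(inc([.3885,-.0485,.232]))
c=snap("side","side2.png");a=c["image"][190:300,170:330,::-1];cv2.imwrite("pics/c8.png",cv2.resize(a,None,fx=5,fy=5,interpolation=cv2.INTER_CUBIC))
s=read_state();print(s["q"].round(2),[(proj(c,q)-[170,190])*5 for q in ([.3885,-.0485,.016],s["tool_pos"]-[0,0,.186])])
E
```

```text
[0.005 0.008 0.035 0.    0.    0.   ]
[-0.26 -0.31  2.21  0.    1.24 -2.22] [array([386.33357697, 344.23775707]), array([387.29486442, 294.84697925])]
```

View pics/c8.png

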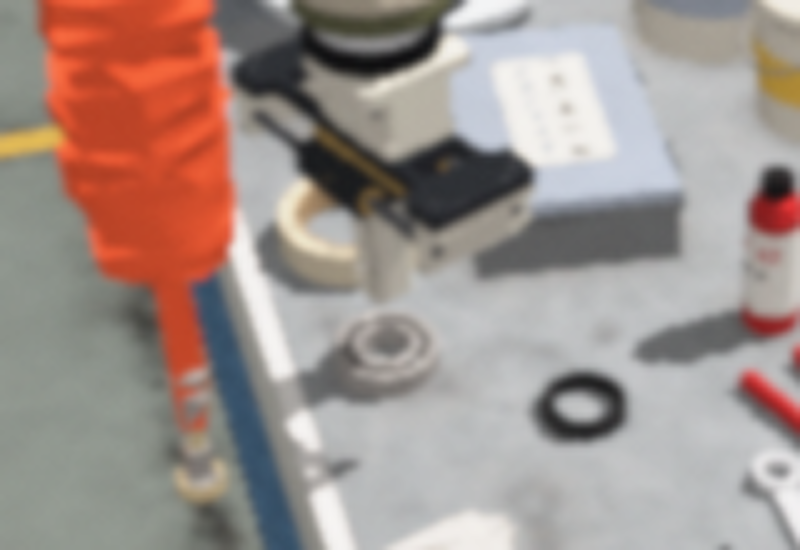

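The fingertips at (385,295) are over the bearing at (387,342), which matches the projection. I'll lower slightly and hold.

Emit:
arm_command(
  increments=[
    [0.003,0.005,0.025,0,0,0],
    [0.003,0.005,0.025,0,0,0],
    [0.003,0.005,0.025,0,0,0],
    [0.003,0.005,0.025,0,0,0],
    [0.003,0.005,0.025,0,0,0],
  ],
)

```text
t: 16.27
tool_pos: [0.3898, -0.049, 0.2353]
orientation: [-0.611, 3.081, -0.0]
force: [-1.0, 0.5, -0.8]
opening: 0.0008
gripper_force: 0.0
```

Emit:
arm_command(
  increments=[
    [0,0,0,0,0,0],
    [0,0,0,0,0,0],
    [0,0,0,0,0,0],
    [0,0,0,0,0,0],
    [0,0,0,0,0,0],
  ],
)

```text
t: 16.9
tool_pos: [0.3897, -0.049, 0.2351]
orientation: [0.611, -3.082, -0.0]
force: [-0.9, -1.2, 0.7]
opening: 0.0007
gripper_force: 0.0
```

Emit:
arm_command(
  increments=[
    [0,0,0,0,0,0],
    [0,0,0,0,0,0],
    [0,0,0,0,0,0],
    [0,0,0,0,0,0],
    [0,0,0,0,0,0],
  ],
)

```text
t: 17.52
tool_pos: [0.3897, -0.049, 0.2351]
orientation: [0.611, -3.082, -0.0]
force: [-1.1, 0.3, 0.4]
opening: 0.0002
gripper_force: 0.0
```

Emit:
arm_command(
  increments=[
    [0,0,0,0,0,0],
    [0,0,0,0,0,0],
    [0,0,0,0,0,0],
    [0,0,0,0,0,0],
    [0,0,0,0,0,0],
  ],
)

```text
t: 18.15
tool_pos: [0.3897, -0.049, 0.2351]
orientation: [0.611, -3.082, 0.0]
force: [0.5, 0.2, 0.1]
opening: 0.0002
gripper_force: 0.0
```

Emit:
arm_command(
  increments=[
    [0,0,0,0,0,0],
    [0,0,0,0,0,0],
    [0,0,0,0,0,0],
    [0,0,0,0,0,0],
    [0,0,0,0,0,0],
  ],
)

```text
t: 18.77
tool_pos: [0.3897, -0.049, 0.2351]
orientation: [0.611, -3.082, -0.0]
force: [-0.1, -0.6, 0.5]
opening: 0.0008
gripper_force: 0.0
```

Emit:
arm_command(
  increments=[
    [0,0,0,0,0,0],
    [0,0,0,0,0,0],
    [0,0,0,0,0,0],
    [0,0,0,0,0,0],
    [0,0,0,0,0,0],
  ],
)

```text
t: 19.4
tool_pos: [0.3897, -0.049, 0.2351]
orientation: [-0.611, 3.082, 0.0]
force: [0.3, -0.4, 0.5]
opening: 0.0008
gripper_force: 0.0
```

Emit:
arm_command(
  increments=[
    [0,0,-0.1,0,0,0],
    [0,0,-0.25,0,0,0],
    [0,0,-0.4,0,0,0],
    [0,0,-0.4,0,0,0],
    [0,0,-0.4,0,0,0],
  ],
)

```text
t: 20.02
tool_pos: [0.3895, -0.049, 0.3144]
orientation: [0.611, -3.081, -0.0]
force: [-0.1, 0.3, -0.0]
opening: 0.0001
gripper_force: 0.0
```

```bash
python3 -c "
from plant import *
print(close_job())"
```

```text
the job is handed in; nothing more can be done
None
```

I turned the bare shaft to the loading place (about 0.6° off by camera), pointed about 3 cm above its upper end and then above the loose bearing for over 2 s each, and handed the job in at about 20 s.

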